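# Seat the cuvette rotor on the sampler deck

### The job

The white cuvette rotor sits loose and high on the sampler's hub because its notch is turned away from the steel locating pin. Turn the rotor on its hub by fingertip (its upright posts are there to be pushed) until the notch is over the pin, then press the rotor down at the blue cap in its middle until it is fully home on the deck, and take the hand away. Never lift, tip or carry the rotor, and leave everything else on the bench where it stands.

Things in the scene. Friction and masses are not known exactly. Their poses are not given: they have to be found in the camera images.
- rotor: White disc, 140 mm across, 10 mm thick, 170 to 340 g, loose on the hub. Origin: centre of its underside; z up; x points from the centre through the notch (cut through the rim, 13 to 16 mm wide, 13 mm deep; a red line on the plate runs towards it). It turns endlessly either way on the hub with a little friction, stays where it is left, and has about 1 mm of side play.
- notch (a point): Middle of the notch, 64 mm from the rotor's axis, at the height of the rotor's underside.
- press_cap (a point): Centre of the flat top of the rotor's blue round cap (40 mm across), on the rotor's axis, 32 mm above its underside: press here.
- post0 (a point): Centre of the top of a blue finger post of the rotor, 60 degrees counter-clockwise (from above) from the notch, 48 mm from the axis. The post is 14 mm in diameter and stands 22 mm above the plate; its top is 32 mm above the rotor's underside.
- post1 (a point): Centre of the top of a blue finger post of the rotor, 180 degrees counter-clockwise (from above) from the notch, 48 mm from the axis. The post is 14 mm in diameter and stands 22 mm above the plate; its top is 32 mm above the rotor's underside.
- post2 (a point): Centre of the top of a blue finger post of the rotor, 300 degrees counter-clockwise (from above) from the notch, 48 mm from the axis. The post is 14 mm in diameter and stands 22 mm above the plate; its top is 32 mm above the rotor's underside.
- deck: Grey sampler deck, fixed, 35 mm high; its top is the rotor's seat. Origin: underside, below the hub's axis; it reaches 95 mm to -x, 120 to +x, 100 to -y, 170 to +y of that. Its x axis points from the hub's axis to the pin: the rotor is aligned when both have the same yaw. The rotor starts 86 to 272 degrees counter-clockwise from there.
- pin (a point): Tip of the fixed steel locating pin, 10 mm diameter, conical tip, 8.5 mm above the deck's top, 64 mm from the hub's axis. A red line on the deck, 78 to 108 mm out, points at it. With the notch elsewhere the plate hides the pin and can be pressed down only about 1.5 mm. In the notch the pin has about 2 mm free on each side; its cone helps a little more.
- hub (a joint): Sinking of the hub that carries the rotor (m): 0 is up, the rotor's underside 10 mm above the deck; 0.010 is fully down, the rotor flat on the deck. The hub is stiff: pressing it down takes about 4 to 7 N, it stays at any height where it is left and does not spring back.
- vial: Bystander: vial with red cap, 24 mm diameter, 45 mm high, standing on the deck to the rotor's +y side. Origin at the centre of its underside.
- reagent: Bystander: amber bottle, 52 mm diameter, 100 mm high, standing on the bench beyond the deck's +y edge. Origin at the centre of its underside.
- tube: Bystander: white and green tube, 32 mm diameter, 85 mm high, standing on the bench beyond the deck's -y edge. Origin at the centre of its underside.
- block: Bystander: white block with wells, 60 x 90 x 22 mm, lying on the bench beyond the deck's +x edge. Origin at the centre of its underside.
- mouse: Bystander: black computer mouse, 100 x 58 x 32 mm, on a blue mat to the right. Origin at the centre of its underside.
Mind the look-alikes: they are no part of the job. What is meant by the rotor is not orange, and is the smaller of those in its own colour.

How it is judged:
By the outcome, as a careful person would: the job done as asked, in the order asked, and still so for the second after the job is handed in, with the robot touching nothing.
It also fails if it takes over 64 s, if anything falls off the work surface, if the arm or the gripper's body presses on something with over 40 N, if the wrist force passes 120 N, or if a joint passes its speed limit or range.

### The arm

A 6-joint arm with a two-finger parallel gripper is mounted at the origin on the work surface. World frame = base frame: x ahead of the robot, y to its left, z up, the work surface at z = 0. Lengths are in m, angles in rad, forces in N, time in s.
With the tool pointing down it reaches from about 0.25 to 0.725 m from the base axis. Payload 4 kg.
Tool frame: the origin (TCP) lies midway between the tips of the shut fingers; the grasp point (between the pads) lies 19 mm behind it; z points along the fingers, y is the direction in which the jaws open and shut (so a half turn about z gives the same grasp; the last joint's range is limited). The gripper opens to 85 mm and grips with 20 to 120 N. Pads are 22 mm wide; open, the fingers measure 114 mm over their backs; the gripper's body (76 mm by 85 mm) begins 54 mm behind the grasp point. The pads swing forward as they close: fully open they stand 13 mm farther back than shut.
Start: joints at [1.103, 0.241, 0.005, 1.335, 0, 1.571], TCP at [0.225, 0.446, 0.231] pointing down, gripper open.
Joint ranges: [-2.72, 2.72], [-1.05, 1.87], [-1.09, 1.28], [-1.99, 2.15], [-1.42, 1.44], [-3.14, 3.14]. Speed limits (rad/s): [2.79, 2.79, 3.14, 3.14, 3.14, 3.14].

### API

Orientations are given as a unit quaternion [x, y, z, w].
In Python, from workcell import bot gives the robot as it stands.
- The arm moves only by the shell command python3 -m inch 'ROWS'. ROWS is JSON, a list of rows, each a list of 5 numbers: the shift along the tool's x, y, z scaled (see below), then the turn about the tool's z scaled (see below), then the closure, from 0 (fully open) to 1 (shut). A call has 1 to 10 rows; each row is the pose to reach, as a shift and turn from the pose commanded when the call began, along the tool's axes at that moment; what a row does not reach only later rows make up. The controller multiplies each number of a shift by 100 cm and each number of a turn by 120 degrees. A row lasts 1/8 s, in which the tool goes at most 62.5 mm and 10.7 degrees, less where a joint would pass 70% of its speed; a pose out of reach is approached as far as the arm can. A call with a number of a shift or a turn outside -1 to 1 is refused whole. A call with a gripper value outside its range is refused whole. The fingers move at their own pace and stop on an object; the grip force is fixed at half the most. Time passes only in rows, so rows that repeat a pose let the fingers close. It gives the time, the measured TCP pose, the force and the opening at its end, in the units of the state.
- bot.get_obs(): the state, without advancing time (a new reading comes with each control period).
- bot.camera(name): name is "scene" or "top"; returns the picture (420x560x3 uint8, red, green, blue); there is no depth.
- bot.calibration(name): a dict with "intrinsics" (3x3 intrinsics, pixels), "k1" (the pictures are not rectified: a ray, as slopes to the right and down, at radius r is drawn at 1 + k1 r^2 times it, then the intrinsics apply), "xyz" and "attitude" of the camera in the world. Camera axes: x right, y down, z forward; pixel columns grow to the right and rows downward; lengths in m; the calibration is good to about 2 mm. A picture is of the moment at which its call begins. calibration takes no time and is no camera call.
- bot.job_done(): hands the job in, once; it reports no verdict.
Trained networks look in the newest picture that a camera, given by its name, has taken for a name from the list of things; names that differ only in an ending like _2 or _b are one class to them, and where a whole thing is asked for, a point or a joint stands for the part that bears it (a point fixed in the world has none). Each returns a list of dicts, best first, with "score" (0 to 1); they miss things now and then, are a little off and sometimes report something else, mostly with a low value. They report only what shows in the picture. A call takes as long as a camera call. They do not tell look-alikes from the thing itself.
- bot.masks_of(camera, target): "pixels" (420x560 bool, what is visible of it) and "extent" ([left, top, width, height] as shares, 0 to 1, of the picture: columns of its width, rows of its height, round what is visible of it).
- bot.spot_point(camera, target): "point" ([column, row] as shares, 0 to 1, of the picture: columns of its width, rows of its height: a listed point, or the origin of a listed thing).
The state is a dict: "clock": time; "joint_pos": joint angles; "joint_vel": joint speeds; "tau": joint torques, N m; "eef_pos": TCP position; "tool_rot": TCP orientation; "ft_force": force on the tool from outside, world axes, zero at the start; "ft_torque": the same for the moment, N m; "grip_width": finger opening in m.
Only numpy, scipy, OpenCV 4.12 (cv2) and the standard library are available. Lean on these libraries where they do the work, as an engineer would, in place of code of your own. Each camera call takes 0.05 s, during which the arm holds its last target.

## Working session

There is one attempt and no reset: what is moved stays moved. The work goes in short steps, Python scripts to look and compute and a shell command to move; the robot and the scene stay as the last step left them, time stands still between calls to the robot, and variables do not carry over. Pictures are saved under pics/ and viewed, and the job is handed in when it is done.

```bash
ls; mkdir -p pics
python3 - <<'E'
from workcell import bot
import cv2
for n in ("scene","top"):
    im=bot.camera(n); cv2.imwrite(f"pics/{n}0.png",im[:,:,::-1]); print(n,bot.calibration(n))
print(bot.get_obs())
E
```

```text
pics
scene {'intrinsics': array([[387.15985618,   0.        , 282.52640879],
       [  0.        , 387.15985618, 208.32602355],
       [  0.        ,   0.        ,   1.        ]]), 'k1': -0.04754294359125607, 'xyz': array([ 1.09042037, -0.61040391,  0.81108996]), 'attitude': array([ 0.86279358,  0.34526893, -0.1360906 , -0.34330155])}
top {'intrinsics': array([[489.65507408,   0.        , 279.84227774],
       [  0.        , 489.65507408, 207.46523217],
       [  0.        ,   0.        ,   1.        ]]), 'k1': -0.0680468766369404, 'xyz': array([ 0.40578344, -0.07851352,  1.38270222]), 'attitude': array([ 0.71279733, -0.69852682,  0.04836035, -0.04051575])}
{'clock': 0.1, 'joint_pos': array([ 1.10301033e+00,  2.41359790e-01,  3.88680629e-03,  1.33521511e+00,
       -2.27507451e-05,  1.57082588e+00]), 'joint_vel': array([ 0.00052986, -0.00130043,  0.00284194, -0.00056574,  0.00068465,
       -0.00017105]), 'tau': array([-1.20454857e-03, -3.73138869e+01,  2.53010166e+01,  1.09061998e-02,
       -4.80432095e-05, -3.38313015e-06]), 'eef_pos': array([0.22520997, 0.44578282, 0.23050156]), 'tool_rot': array([ 2.31780531e-01,  9.72767645e-01, -9.22769027e-04, -2.08144861e-04]), 'ft_force': array([-0.11833464, -0.54357719,  0.18898547]), 'ft_torque': array([-0.0250552 , -0.01551215,  0.02258678]), 'grip_width': 0.08544001832707816}
```

View pics/scene0.png

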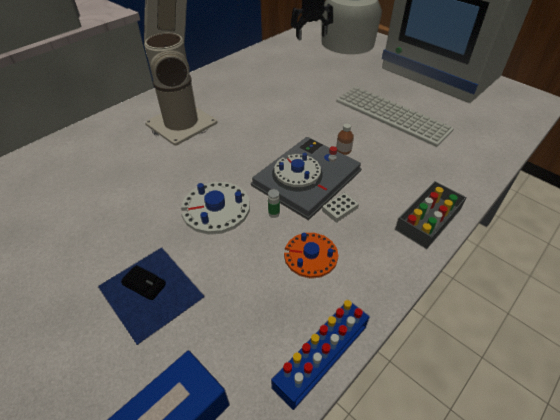

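View pics/top0.png

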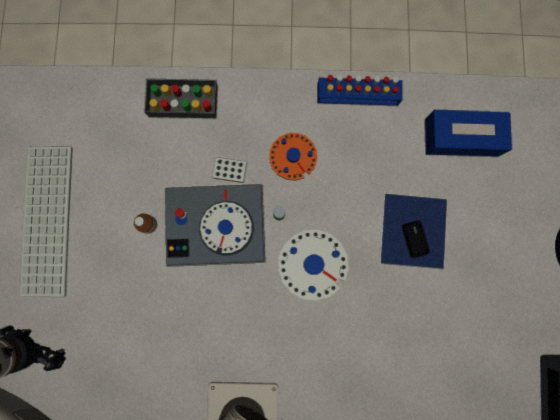

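```bash
cat > h.py <<'E'
from workcell import bot
import numpy as np, cv2
from scipy.spatial.transform import Rotation as R
def ray(n,u,v):
    c=bot.calibration(n);K=c["intrinsics"];k=c["k1"]
    d=np.array([(u-K[0,2])/K[0,0],(v-K[1,2])/K[1,1]]);s=d.copy()
    for _ in range(30): s=d/(1+k*(s@s))
    return c["xyz"],R.from_quat(c["attitude"]).apply([s[0],s[1],1])
def at_z(n,u,v,z):
    o,d=ray(n,u,v);return o+d*(z-o[2])/d[2]
def proj(n,p):
    c=bot.calibration(n);K=c["intrinsics"]
    q=R.from_quat(c["attitude"]).inv().apply(np.asarray(p)-c["xyz"]);s=q[:2]/q[2];s=s*(1+c["k1"]*(s@s))
    return K[0,0]*s[0]+K[0,2],K[1,1]*s[1]+K[1,2]
E
python3 - <<'E'
from h import *
for n in("top","scene"):
  for t in ("rotor","notch","press_cap","post0","post1","post2","pin","deck","vial","reagent","tube"):
    r=bot.spot_point(n,t)
    print(n,t,[(round(x["score"],2),[round(x["point"][0]*560,1),round(x["point"][1]*420,1)]) for x in r][:4])
E
```

```text
top rotor [(0.89, [312.7, 262.5]), (0.78, [291.0, 155.8]), (0.62, [226.0, 226.7])]
top notch [(0.97, [341.0, 279.2]), (0.81, [218.2, 249.3]), (0.64, [304.0, 175.8])]
top press_cap [(0.96, [291.7, 155.7]), (0.77, [312.9, 265.4]), (0.57, [226.0, 227.3])]
top post0 [(0.97, [209.9, 230.1]), (0.91, [314.8, 286.0]), (0.81, [237.7, 239.3]), (0.75, [286.3, 169.8])]
top post1 [(0.97, [209.9, 230.1]), (0.91, [314.8, 286.0]), (0.81, [237.7, 239.3]), (0.75, [286.3, 169.8])]
top post2 [(0.97, [209.9, 230.1]), (0.91, [314.8, 286.0]), (0.81, [237.7, 239.3]), (0.75, [286.3, 169.8])]
top pin [(0.94, [229.8, 203.2])]
top deck [(0.43, [227.2, 201.6])]
top vial [(0.53, [182.9, 215.4])]
top reagent [(0.89, [143.7, 221.7])]
top tube [(0.7, [278.1, 215.8])]
scene rotor [(0.83, [296.6, 169.2]), (0.83, [216.6, 205.3]), (0.66, [310.2, 254.7])]
scene notch [(0.83, [287.8, 251.0]), (0.68, [284.7, 158.5]), (0.61, [182.8, 214.6]), (0.3, [340.8, 209.5])]
scene press_cap [(0.95, [311.7, 248.6]), (0.81, [216.7, 197.6]), (0.8, [298.0, 162.1])]
scene post0 [(0.96, [331.7, 251.2]), (0.83, [299.0, 257.7]), (0.81, [238.1, 196.8]), (0.8, [303.5, 168.9])]
scene post1 [(0.96, [331.7, 251.2]), (0.83, [299.0, 257.7]), (0.81, [238.1, 196.8]), (0.8, [303.5, 168.9])]
scene post2 [(0.96, [331.7, 251.2]), (0.83, [299.0, 257.7]), (0.81, [238.1, 196.8]), (0.8, [303.5, 168.9])]
scene pin [(0.63, [311.7, 177.7])]
scene deck [(0.69, [296.7, 183.4])]
scene vial [(0.47, [332.7, 157.6])]
scene reagent [(0.78, [339.9, 147.2]), (0.23, [304.6, 150.4])]
scene tube [(0.88, [273.5, 211.6]), (0.26, [306.2, 170.8])]
```

Run:
```python
from h import *
im=bot.camera("top")[:,:,::-1]
c=im[175:275,155:295]; cv2.imwrite("pics/crop0.png",cv2.resize(c,None,fx=5.7,fy=5.7,interpolation=cv2.INTER_CUBIC))
cap=at_z("top",226,227.3,.077);print("cap",cap)
hsv=cv2.cvtColor(np.ascontiguousarray(c),cv2.COLOR_BGR2HSV)
blue=cv2.inRange(hsv,(100,120,60),(130,255,255));red=cv2.inRange(hsv,(0,140,90),(6,255,255))|cv2.inRange(hsv,(172,140,90),(180,255,255))
for nm,m,z in(("b",blue,.077),("r",red,.055),("r_deck",red,.035)):
  n,l,s,ce=cv2.connectedComponentsWithStats(m)
  for i in range(1,n):
    if s[i,4]>=5:
      u,v=ce[i]+[155,175];p=at_z("top",u,v,z);d=p-cap;print(nm,s[i,4],u.round(1),v.round(1),p.round(4),"r",np.hypot(*d[:2]).round(4),"ang",np.degrees(np.arctan2(d[1],d[0])).round(1))
for nm,uv,z in (("notch",(218.2,249.3),.045),("tube",(278.1,215.8),0),("tubetop",(279,213),.085),("vial",(182.9,215.4),.035),("reag",(143.7,221.7),0)):
  p=at_z("top",*uv,z);d=p-cap;print(nm,p.round(4),np.hypot(*d[:2]).round(4),np.degrees(np.arctan2(d[1],d[0])).round(1))
for uv in((165,187),(263,184),(264,265),(166,266)): print("deckcorner",at_z("top",*uv,.035).round(4))
print("scene cap",at_z("scene",298,162.1,.077))
```

```text
cap [0.51456755 0.05145219 0.077     ]
b 13 229.8 209.5 [0.5628 0.0427 0.077 ] r 0.049 ang -10.3
b 71 180.4 220.5 [0.5301 0.1743 0.077 ] r 0.1239 ang 82.8
b 152 224.8 226.6 [0.5165 0.0548 0.077 ] r 0.0039 ang 60.5
b 14 207.5 231.0 [0.5036 0.1006 0.077 ] r 0.0503 ang 102.6
b 14 237.4 239.2 [0.4834 0.0201 0.077 ] r 0.0442 ang -134.9
b 14 177.5 247.7 [0.4573 0.1789 0.077 ] r 0.1398 ang 114.2
b 21 292.7 250.4 [ 0.4567 -0.1278  0.077 ] r 0.1883 ang -107.9
r 29 225.0 194.3 [0.6069 0.0593 0.055 ] r 0.0927 ang 4.9
r 55 179.1 212.3 [0.5546 0.1832 0.055 ] r 0.1377 ang 73.1
r 14 221.4 240.9 [0.4791 0.0648 0.055 ] r 0.0379 ang 159.3
r_deck 29 225.0 194.3 [0.6099 0.0614 0.035 ] r 0.0959 ang 5.9
r_deck 55 179.1 212.3 [0.5568 0.1872 0.035 ] r 0.1422 ang 72.7
r_deck 14 221.4 240.9 [0.4802 0.067  0.035 ] r 0.0377 ang 155.7
notch [0.4567 0.074  0.045 ] 0.0621 158.8
tube [ 0.5568 -0.0877  0.    ] 0.1454 -73.1
tubetop [ 0.5551 -0.0894  0.085 ] 0.1465 -73.9
vial [0.5486 0.1762 0.035 ] 0.1293 74.8
reag [0.5319 0.2938 0.    ] 0.243 85.9
deckcorner [0.6272 0.2299 0.035 ]
deckcorner [ 0.6413 -0.0436  0.035 ]
deckcorner [ 0.4168 -0.0516  0.035 ]
deckcorner [0.4083 0.2167 0.035 ]
scene cap [0.51813543 0.05959969 0.077     ]
```

View pics/crop0.png

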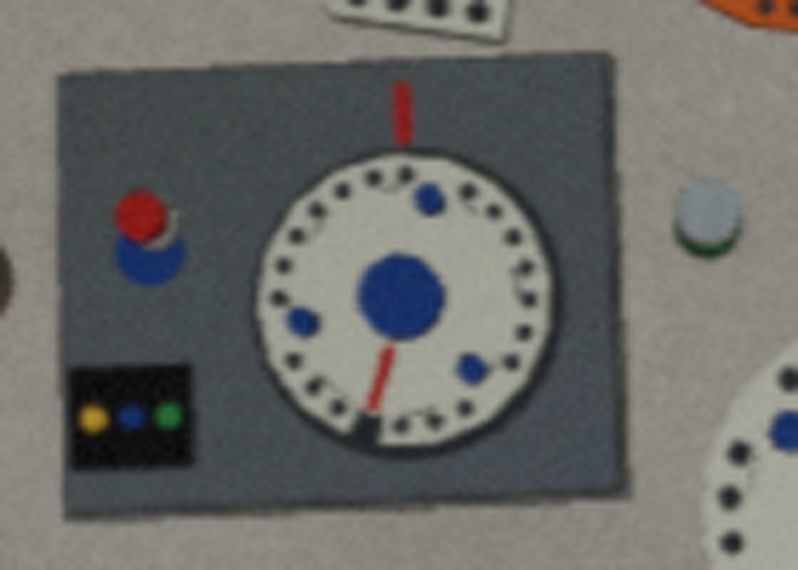

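```bash
python3 -m inch '[[-0.06,-0.03,0,0,1],[-0.12,-0.06,0,0,1],[-0.17,-0.09,0,0,1],[-0.22,-0.12,0,0,1],[-0.28,-0.15,0,0,1],[-0.34,-0.18,0.02,0,1],[-0.39,-0.207,0.04,0,1],[-0.39,-0.207,0.05,0,1]]'
python3 - <<'E'
from h import *
s=bot.get_obs();print(s["clock"],s["joint_pos"].round(3),s["eef_pos"],s["tool_rot"].round(4))
# refined fit, both cams
from scipy.optimize import least_squares
cams={}
for n in("top","scene"):
  im=bot.camera(n);cv2.imwrite(f"pics/{n}1.png",im[:,:,::-1])
E
```

```text
clock: 2.25
eef_pos: [0.4816, 0.0827, 0.1803]
tool_rot: [0.234, 0.972, -0.0, -0.0]
ft_force: [0.2, 0.3, 0.4]
grip_width: -0.0004
2.25 [ 0.17   0.247 -0.122  1.202 -0.     0.644] [0.48155726 0.08268909 0.18027558] [ 2.344e-01  9.721e-01 -3.000e-04 -1.000e-04]
```

```bash
python3 -m inch '[[0,0,0,-0.08,1],[0,0,0,-0.16,1],[0,0,0,-0.24,1],[0,0,0.02,-0.32,1],[0,0,0.04,-0.4,1],[0,0,0.06,-0.48,1],[0,0,0.07,-0.56,1],[0,0,0.08,-0.64,1],[0,0,0.085,-0.64,1]]'
python3 - <<'E'
from h import *
for n in("top","scene"):
  im=bot.camera(n);cv2.imwrite(f"pics/{n}2.png",cv2.resize(im[100:290,130:380,::-1],None,fx=3,fy=3,interpolation=cv2.INTER_CUBIC))
s=bot.get_obs();print(s["joint_pos"].round(3),s["eef_pos"],R.from_quat(s["tool_rot"]).as_matrix().round(3))
E
```

```text
clock: 3.48
eef_pos: [0.4795, 0.0874, 0.0965]
tool_rot: [-0.423, 0.906, 0.0, 0.0]
ft_force: [0.2, -1.0, 0.0]
grip_width: -0.0004
[ 0.179  0.321 -0.258  0.992  0.    -0.693] [0.47959509 0.08680109 0.09639536] [[-0.643 -0.766 -0.   ]
 [-0.766  0.643  0.   ]
 [ 0.     0.    -1.   ]]
```

View pics/scene2.png

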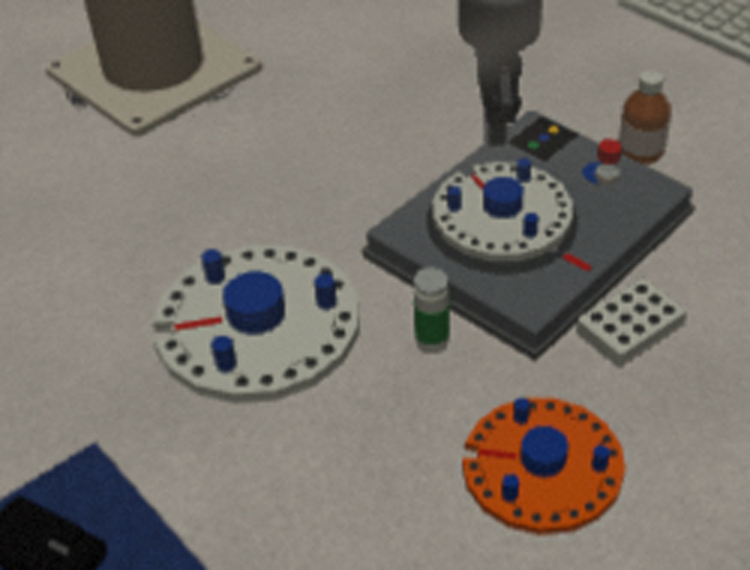

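View pics/top2.png

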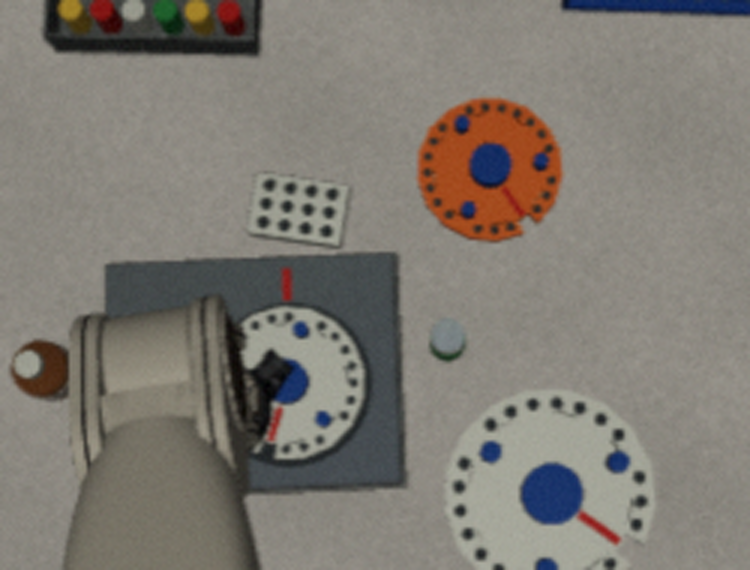

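Run:
```python
from h import *
from scipy.optimize import least_squares
print("tip proj scene",proj("scene",[.4796,.0868,.0964]))
obs={}
for n,box,th in(("top",(185,270,190,260),0),("scene",(145,190,265,335),0)):
  im=cv2.imread(f"pics/{n}0.png");r0,r1,c0,c1=box
  c=cv2.resize(im[r0:r1,c0:c1],None,fx=4,fy=4,interpolation=cv2.INTER_CUBIC)
  hsv=cv2.cvtColor(c,cv2.COLOR_BGR2HSV)
  for nm,m in(("b",cv2.inRange(hsv,(100,110,50),(130,255,255))),("r",cv2.inRange(hsv,(0,130,80),(8,255,255))|cv2.inRange(hsv,(170,130,80),(180,255,255)))):
    k,l,s,ce=cv2.connectedComponentsWithStats(m)
    for i in range(1,k):
      if s[i,4]>60: 
        u,v=(ce[i]+.5)/4-.5+[c0,r0]; print(n,nm,s[i,4],u.round(2),v.round(2))
```

```text
tip proj scene (np.float64(294.7012525840665), np.float64(147.1067418969489))
top b 245 229.86 209.43
top b 2496 224.86 226.59
top b 254 207.59 230.96
top b 233 237.29 239.22
top r 485 225.19 194.35
top r 243 221.36 240.86
scene b 85 310.88 145.41
scene b 311 304.29 155.58
scene b 361 326.34 156.9
scene b 2110 297.17 164.98
scene b 343 280.87 165.34
scene b 190 306.6 172.52
scene b 120 306.09 176.44
scene r 356 332.11 148.53
scene r 103 288.94 160.07
scene r 348 321.88 186.89
```

Run:
```python
from h import *
from scipy.optimize import least_squares
T=dict(p1=(229.86,209.43),cap=(224.86,226.59),p2=(207.59,230.96),p0=(237.29,239.22),rd=(225.19,194.35))
S=dict(p2=(304.29,155.58),p0=(280.87,165.34),p1=(306.3,173.8),cap=(297.17,164.98),rd=(321.88,186.89))
off=dict(p0=60,p1=180,p2=300)
def model(q,zb):
  cx,cy,a,d=q;P={"cap":(cx,cy,zb)}
  for k,o in off.items():
    t=a+np.radians(o);P[k]=(cx+.048*np.cos(t),cy+.048*np.sin(t),zb)
  P["rd"]=(cx+.093*np.cos(d),cy+.093*np.sin(d),.035);return P
for lab,sets in(("top",[("top",T,.076)]),("scene",[("scene",S,.068)]),("both",[("top",T,.076),("scene",S,.068)])):
  def f(q):
    o=[]
    for n,D,zb in sets:
      P=model(q,zb)
      for k in D: o+=list(np.subtract(proj(n,P[k]),D[k]))
    return np.array(o)
  r=least_squares(f,[.5166,.0547,2.89,.06]);print(lab,r.x[:2].round(4),np.degrees(r.x[2:]).round(2),abs(r.fun).max().round(2))
```

```text
top [0.5168 0.0546] [165.71   3.9 ] 0.13
scene [0.5176 0.0568] [165.81   3.7 ] 0.18
both [0.5173 0.0554] [165.76   3.85] 0.5
```

```bash
python3 -m inch '[[0,0,0.015,0,1],[0,0,0.033,0,1],[-0.0063,-0.0004,0.033,0.0625,1],[-0.0124,-0.0016,0.033,0.125,1],[-0.0184,-0.0037,0.033,0.1875,1],[-0.024,-0.0064,0.033,0.25,1],[-0.0292,-0.0099,0.033,0.3125,1],[-0.0339,-0.0141,0.033,0.375,1],[-0.0339,-0.0141,0.033,0.375,1]]'
python3 - <<'E'
from h import *
for n in("top","scene"):
  im=bot.camera(n);cv2.imwrite(f"pics/{n}3.png",cv2.resize(im[130:230,220:380,::-1] if n=="scene" else im[170:280,150:300,::-1],None,fx=4.5,fy=4.5,interpolation=cv2.INTER_CUBIC))
s=bot.get_obs();p=s["eef_pos"];d=p-[.517,.0555,0];print(s["joint_pos"].round(3),p,np.hypot(*d[:2]),np.degrees(np.arctan2(d[1],d[0])),s["ft_force"])
E
```

```text
clock: 4.7
eef_pos: [0.5129, 0.1026, 0.0628]
tool_rot: [-0.044, 0.999, 0.0, -0.0]
ft_force: [0.5, -0.8, -0.2]
grip_width: 0.0001
[ 0.197  0.42  -0.207  0.944  0.     0.109] [0.51246191 0.10252342 0.06291382] 0.04724189226721569 95.5123780373448 [ 0.35544711  0.15490303 -0.71575396]
```

View pics/scene3.png

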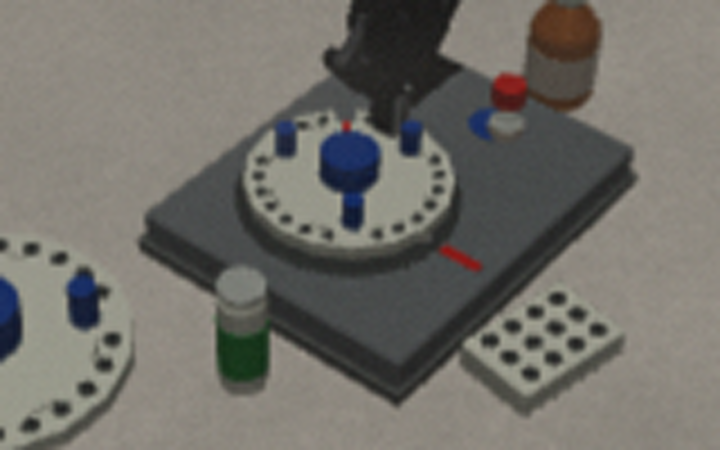

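The finger in the scene crop, at about (390,115), has pushed the post round to about (411,135). The rotor turned and stayed level, so I'm carrying on along the arc.

```bash
python3 -m inch '[[-0.0063,-0.0004,0,0.0625,1],[-0.0124,-0.0016,0,0.125,1],[-0.0184,-0.0037,0,0.1875,1],[-0.024,-0.0064,0,0.25,1],[-0.0292,-0.0099,0,0.3125,1],[-0.0339,-0.0141,0,0.375,1],[-0.0381,-0.0188,0,0.4375,1],[-0.0416,-0.024,0,0.5,1]]'; python3 -m inch '[[-0.0063,-0.0004,0,0.0625,1],[-0.0124,-0.0016,0,0.125,1],[-0.0184,-0.0037,0,0.1875,1],[-0.0212,-0.0049,0,0.2183,1],[-0.024,-0.0064,0,0.25,1],[-0.024,-0.0064,0,0.25,1]]';python3 - <<'E'
from h import *
for n in("top","scene"):
  im=bot.camera(n);cv2.imwrite(f"pics/{n}4r.png",im[:,:,::-1]);cv2.imwrite(f"pics/{n}4.png",cv2.resize(im[130:230,220:380,::-1] if n=="scene" else im[170:280,150:300,::-1],None,fx=4.5,fy=4.5,interpolation=cv2.INTER_CUBIC))
s=bot.get_obs();p=s["eef_pos"];d=p-[.517,.0555,0];print(s["joint_pos"].round(3),p,np.hypot(*d[:2]),np.degrees(np.arctan2(d[1],d[0])),s["ft_force"])
E
```

```text
clock: 5.8
eef_pos: [0.5558, 0.0823, 0.063]
tool_rot: [0.463, 0.886, -0.0, -0.0]
ft_force: [-1.0, -0.6, 1.0]
grip_width: -0.0
clock: 6.55
eef_pos: [0.5645, 0.0587, 0.0631]
tool_rot: [0.675, 0.738, -0.0, -0.0]
ft_force: [-0.3, 0.5, 0.2]
grip_width: -0.0
[ 0.104  0.497 -0.079  0.996 -0.     1.586] [0.56473757 0.05893778 0.06327095] 0.04786119928624636 4.119001122243995 [ 0.15617779 -0.35042266 -0.49664308]
```

View pics/scene4.png

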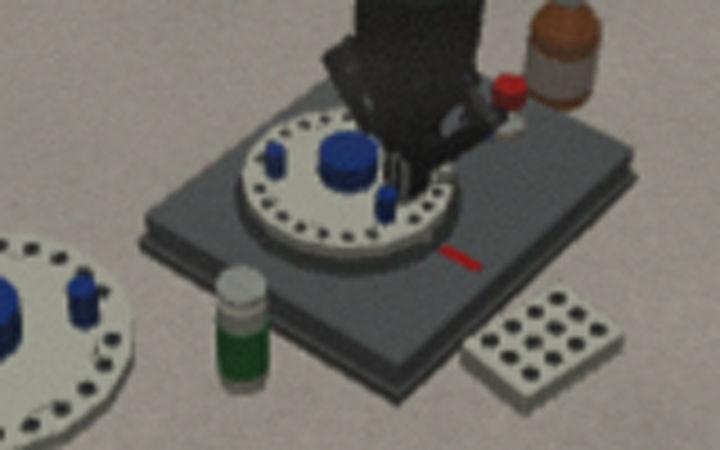

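View pics/top4.png

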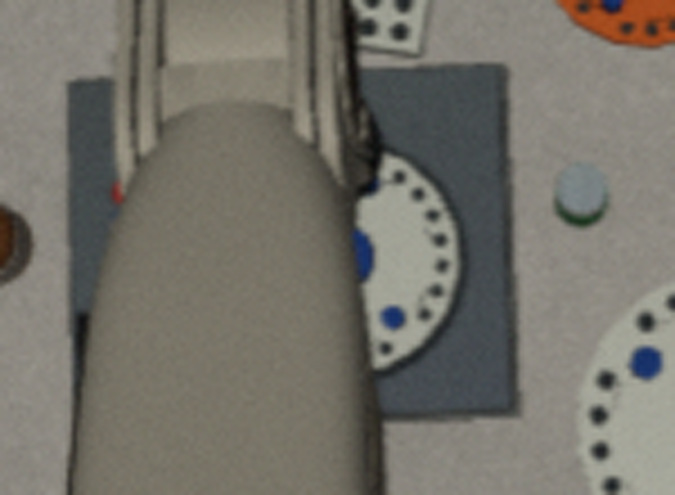

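```bash
python3 -m inch '[[-0.0063,-0.0004,0,0.0625,1],[-0.0124,-0.0016,0,0.125,1],[-0.0184,-0.0037,0,0.1875,1],[-0.0212,-0.0049,0,0.2183,1],[-0.024,-0.0064,0,0.25,1],[-0.0261,-0.0077,0,0.275,1],[-0.0261,-0.0077,0,0.275,1]]';cat > look.py <<'E'
from h import *
import sys
k=sys.argv[1]
for n in("top","scene"):
  im=bot.camera(n);cv2.imwrite(f"pics/{n}{k}r.png",im[:,:,::-1]);cv2.imwrite(f"pics/{n}{k}.png",cv2.resize(im[130:230,220:380,::-1] if n=="scene" else im[170:280,150:300,::-1],None,fx=4.5,fy=4.5,interpolation=cv2.INTER_CUBIC))
  box=(185,270,190,260) if n=="top" else (145,195,255,335)
  r0,r1,c0,c1=box;im=im[:,:,::-1]
  c=cv2.resize(im[r0:r1,c0:c1],None,fx=4,fy=4,interpolation=cv2.INTER_CUBIC);hsv=cv2.cvtColor(c,cv2.COLOR_BGR2HSV)
  zt=.077 if len(sys.argv)<3 else .067
  for nm,m in(("b",cv2.inRange(hsv,(100,110,50),(130,255,255))),("r",cv2.inRange(hsv,(0,130,80),(8,255,255))|cv2.inRange(hsv,(170,130,80),(180,255,255)))):
    q,l,s,ce=cv2.connectedComponentsWithStats(m)
    for i in range(1,q):
      if s[i,4]>60:
        u,v=(ce[i]+.5)/4-.5+[c0,r0];z=(zt-.001 if n=="top" else zt-.009) if nm=="b" else .055
        C=[.5168,.0546] if n=="top" else [.5176,.0568]
        d=at_z(n,u,v,z)[:2]-C;d2=at_z(n,u,v,.035)[:2]-C
        print(n,nm,s[i,4],u.round(1),v.round(1),"r",np.hypot(*d).round(4),"ang",np.degrees(np.arctan2(d[1],d[0])).round(1),"" if nm=="b" else ("deck",np.hypot(*d2).round(4),np.degrees(np.arctan2(d2[1],d2[0])).round(1)))
s=bot.get_obs();p=s["eef_pos"];d=p-[.517,.0555,0];print(s["clock"],p,np.hypot(*d[:2]),np.degrees(np.arctan2(d[1],d[0])),s["ft_force"])
E
python3 look.py 5
```

```text
clock: 7.52
eef_pos: [0.5594, 0.0324, 0.0633]
tool_rot: [0.857, 0.516, 0.0, -0.0]
ft_force: [-0.4, 0.5, 0.7]
grip_width: 0.0001
scene b 369 326.3 156.9 r 0.0967 ang 66.2 
scene b 161 283.4 157.4 r 0.0531 ang -176.4 
scene b 82 312.4 158.5 r 0.0552 ang 75.6 
scene b 1647 295.1 168.1 r 0.0161 ang -69.8 
scene b 69 283.6 161.4 r 0.0431 ang -157.8 
scene r 361 332.1 148.5 r 0.1476 ang 83.5 ('deck', np.float64(0.1682), np.float64(89.4))
scene r 118 309.7 173.9 r 0.0446 ang 8.3 ('deck', np.float64(0.0387), np.float64(38.8))
scene r 347 321.9 186.9 r 0.1059 ang -6.1 ('deck', np.float64(0.0931), np.float64(3.7))
7.625 [0.55955721 0.03230293 0.06337473] 0.04846875235522887 -28.593902444575086 [-0.44935309 -0.01196323  0.39518172]
```

View pics/scene5.png

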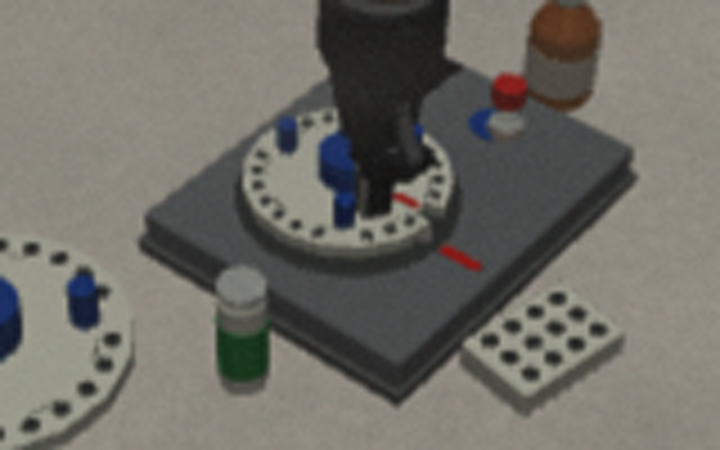

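```bash
python3 -m inch '[[-0.0017,0,0,0.0167,1],[-0.0033,-0.0001,0,0.0333,1],[-0.0033,-0.0001,0,0.0333,1],[0.004,-0.0004,0,0,1],[0.006,-0.0004,-0.02,0,1],[0.006,0,-0.06,0,1],[0.04,-0.03,-0.1,0,1],[0.08,-0.06,-0.1,0,1],[0.13,-0.1,-0.1,0,1],[0.13,-0.1,-0.1,0,1]]'; python3 look.py 6
```

```text
clock: 8.88
eef_pos: [0.5313, 0.1978, 0.1634]
tool_rot: [0.855, 0.518, 0.0, -0.0]
ft_force: [-0.8, -0.3, -0.8]
grip_width: 0.0001
top b 231 240.1 216.9 r 0.048 ang -56.4 
top b 253 209.2 219.1 r 0.0467 ang 65.9 
top b 2472 225.2 226.8 r 0.0011 ang -136.9 
top b 227 226.3 244.6 r 0.0487 ang -173.8 
top r 489 225.2 194.4 r 0.0901 ang 2.7 ('deck', np.float64(0.0932), np.float64(3.9))
top r 241 224.8 212.9 r 0.039 ang 5.1 ('deck', np.float64(0.0415), np.float64(7.7))
scene b 82 310.9 145.4 r 0.1041 ang 107.6 
scene b 363 326.3 156.9 r 0.0967 ang 66.1 
scene b 129 283.9 156.6 r 0.0546 ang 179.1 
scene b 359 311.7 160.9 r 0.0476 ang 66.1 
scene b 2503 296.5 166.7 r 0.009 ang -59.5 
scene r 360 332.1 148.5 r 0.1476 ang 83.5 ('deck', np.float64(0.1682), np.float64(89.4))
scene r 177 307.6 173.7 r 0.0392 ang 4.2 ('deck', np.float64(0.0324), np.float64(39.5))
scene r 349 321.9 186.9 r 0.1058 ang -6.1 ('deck', np.float64(0.0931), np.float64(3.7))
8.975 [0.53188559 0.19450014 0.16311413] 0.13979491783121642 83.8874645003506 [ 0.25076294  0.13902067 -0.60093472]
```

```bash
python3 -c "
import cv2,numpy as np
a=cv2.imread('pics/scene6.png');b=cv2.imread('pics/top6.png');h=300
r=lambda x:cv2.resize(x,(int(x.shape[1]*h/x.shape[0]),h))
c=np.hstack([r(a),r(b)]);c=c[:, :];s=799/c.shape[1];cv2.imwrite('pics/both6.png',cv2.resize(c,None,fx=min(1,s),fy=min(1,s)))"
```

```text
(no output)
```

View pics/both6.png

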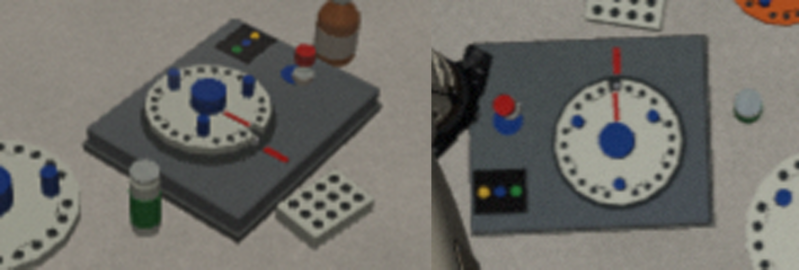

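```bash
cat > fit.py <<'E'
from h import *
import sys
from scipy.optimize import least_squares
def blobs(n,k,box):
  im=cv2.imread(f"pics/{n}{k}r.png");r0,r1,c0,c1=box
  c=cv2.resize(im[r0:r1,c0:c1],None,fx=4,fy=4,interpolation=cv2.INTER_CUBIC);hsv=cv2.cvtColor(c,cv2.COLOR_BGR2HSV);o=[]
  for nm,m in(("b",cv2.inRange(hsv,(100,110,50),(130,255,255))),("r",cv2.inRange(hsv,(0,130,80),(8,255,255))|cv2.inRange(hsv,(170,130,80),(180,255,255)))):
    q,l,s,ce=cv2.connectedComponentsWithStats(m)
    o+=[(nm,*((ce[i]+.5)/4-.5+[c0,r0])) for i in range(1,q) if s[i,4]>60]
  return o
k=sys.argv[1];zt=float(sys.argv[2])
for n,box in(("top",(185,270,190,260)),("scene",(145,195,255,335))):
  B=blobs(n,k,box);zb=zt-(.001 if n=="top" else .009);q0=[.517,.0555,np.radians(4.5),np.radians(3.8)]
  if n=="scene":q0[0:2]=[.5176,.0568]
  def P(q):
    cx,cy,a,d=q;o=[("b",(cx,cy,zb))]
    for t in(60,180,300):
      t=a+np.radians(t);o.append(("b",(cx+.048*np.cos(t),cy+.048*np.sin(t),zb)))
    o.append(("r",(cx+.0386*np.cos(a),cy+.0386*np.sin(a),zt-.022)))
    return o
  use=[]
  for i,(c,p) in enumerate(P(q0)):
    uv=proj(n,p);b=[x for x in B if x[0]==c and np.hypot(x[1]-uv[0],x[2]-uv[1])<3.5]
    if b: use.append((i,min(b,key=lambda x:np.hypot(x[1]-uv[0],x[2]-uv[1]))))
  f=lambda q:np.concatenate([np.subtract(proj(n,P(q)[i][1]),b[1:]) for i,b in use]+[[1e-9*(q[3]-.06)]])
  r=least_squares(f,q0);print(n,len(use),r.x[:2].round(4),"rotor yaw",np.degrees(r.x[2]).round(2),"resid",abs(r.fun).max().round(2))
E
python3 fit.py 6 .077
```

```text
top 5 [0.5161 0.0539] rotor yaw 5.4 resid 0.41
scene 4 [0.5169 0.0559] rotor yaw 3.71 resid 1.91
```

```bash
python3 -m inch '[[-0.04,0.03,0,0,1],[-0.08,0.06,0,0,1],[-0.124,0.1,0.02,0,1],[-0.124,0.1,0.04,0,1],[-0.124,0.0996,0.08,0,1],[-0.124,0.0996,0.1,0,1],[-0.131,0.0998,0.1,0.0167,1],[-0.1333,0.0998,0.1,0.0333,1],[-0.1348,0.0998,0.1,0.0475,1],[-0.1348,0.0998,0.1,0.0475,1]]';  python3 -m inch '[[0,0,0,0,1],[0.007,0,0,-0.02,1],[0.009,0,-0.02,-0.0475,1],[0.009,0,-0.06,-0.0475,1],[0.04,-0.03,-0.1,-0.0475,1],[0.08,-0.06,-0.1,-0.0475,1],[0.13,-0.1,-0.1,-0.0475,1],[0.13,-0.1,-0.1,-0.0475,1]]'; python3 look.py 7; python3 fit.py 7 .077
```

```text
clock: 10.22
eef_pos: [0.5578, 0.028, 0.0644]
tool_rot: [0.882, 0.471, 0.001, 0.0]
ft_force: [0.4, 0.9, -0.1]
grip_width: -0.0
clock: 11.22
eef_pos: [0.5454, 0.1966, 0.1634]
tool_rot: [0.855, 0.519, 0.001, -0.0]
ft_force: [-0.1, -1.2, -1.0]
grip_width: -0.0
top b 234 240.4 217.4 r 0.0479 ang -58.1 
top b 254 209.6 218.6 r 0.0465 ang 64.1 
top b 2492 225.1 226.8 r 0.0011 ang -140.0 
top b 233 225.7 244.6 r 0.0486 ang -175.5 
top r 493 225.2 194.3 r 0.0902 ang 2.7 ('deck', np.float64(0.0933), np.float64(3.9))
top r 239 225.3 213.0 r 0.0389 ang 3.5 ('deck', np.float64(0.0413), np.float64(6.1))
scene b 83 310.9 145.4 r 0.1041 ang 107.6 
scene b 360 326.3 156.9 r 0.0967 ang 66.2 
scene b 132 284.3 156.4 r 0.0544 ang 177.6 
scene b 363 311.9 161.3 r 0.0474 ang 63.7 
scene b 2480 296.5 166.6 r 0.0082 ang -61.4 
scene r 361 332.1 148.6 r 0.1475 ang 83.5 ('deck', np.float64(0.1681), np.float64(89.3))
scene r 195 306.9 173.7 r 0.0377 ang 2.7 ('deck', np.float64(0.0305), np.float64(39.6))
scene r 350 321.9 186.9 r 0.1058 ang -6.1 ('deck', np.float64(0.093), np.float64(3.7))
11.325 [0.54564563 0.19296804 0.1630386 ] 0.14042091667870815 78.2291335761823 [-0.19968186 -0.89855878 -0.38641444]
top 5 [0.5161 0.0539] rotor yaw 3.65 resid 0.35
scene 4 [0.5164 0.0561] rotor yaw 1.42 resid 1.82
```

View pics/top7.png

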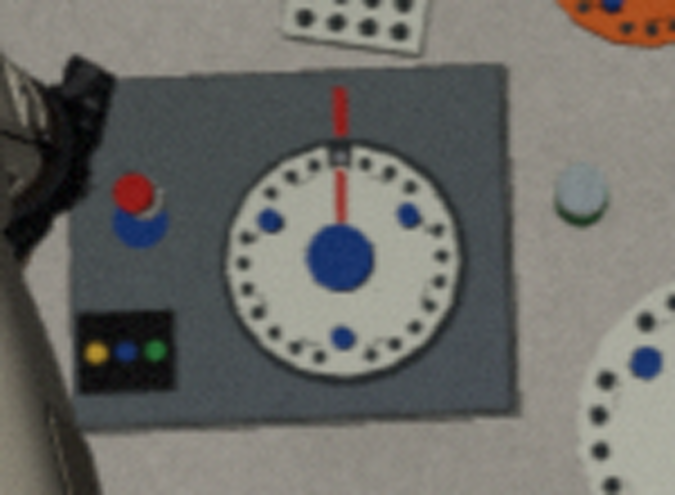

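```bash
python3 -m inch '[[-0.045,0.012,0,0,1],[-0.09,0.025,0,0,1],[-0.136,0.038,0,0,1],[-0.136,0.038,0.03,0,1],[-0.136,0.038,0.073,0,1],[-0.136,0.038,0.073,0,1]]'; python3 look.py 8 | tail -1
```

```text
clock: 12.08
eef_pos: [0.5124, 0.0519, 0.0875]
tool_rot: [0.858, 0.514, -0.004, -0.002]
ft_force: [-0.3, 0.5, 0.2]
grip_width: -0.0003
12.175 [0.51583935 0.05301178 0.09092098] 0.0027456075084436836 -115.00697020272163 [0.61050716 0.23910313 1.09134316]
```

View pics/scene8.png

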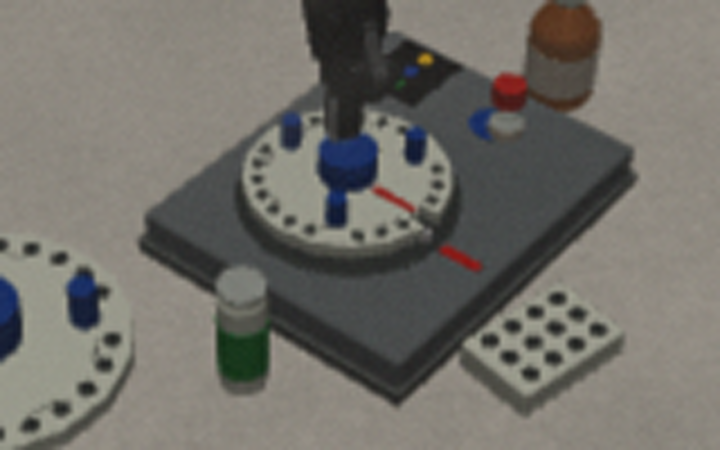

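```bash
python3 -m inch '[[0.002,0,0.006,0,1],[0.002,0,0.011,0,1],[0.002,0,0.014,0,1],[0.002,0,0.016,0,1],[0.002,0,0.018,0,1],[0.002,0,0.018,0,1]]'
python3 - <<'E'
from h import *
s=bot.get_obs();print(s["eef_pos"],s["ft_force"],s["ft_torque"])
E
```

```text
clock: 12.92
eef_pos: [0.5169, 0.0558, 0.0727]
tool_rot: [0.857, 0.515, 0.0, 0.0]
ft_force: [-1.3, 0.6, 3.6]
grip_width: -0.0004
[0.51688064 0.0558302  0.07266588] [-1.32863723  0.60410168  3.56386785] [ 0.09041294  0.14128378 -0.03892472]
```

```bash
python3 -m inch '[[0,0,0.002,0,1],[0,0,0.004,0,1],[0,0,0.005,0,1],[0,0,0.006,0,1],[0,0,0.0065,0,1],[0,0,0.0065,0,1]]'
python3 - <<'E'
from h import *
s=bot.get_obs();print(s["eef_pos"],s["ft_force"],s["ft_torque"])
E
```

```text
clock: 13.68
eef_pos: [0.5169, 0.0558, 0.0671]
tool_rot: [0.857, 0.515, 0.001, 0.0]
ft_force: [-3.1, 0.8, 11.9]
grip_width: 0.0001
[0.51691912 0.05583447 0.06706426] [-3.08074989  0.82821504 11.92069115] [0.11940288 0.67479157 0.05300197]
```

```bash
python3 -m inch '[[0,0,0.001,0,1],[0,0,0.001,0,1],[0,0,0.001,0,1]]'
python3 - <<'E'
from h import *
s=bot.get_obs();print(s["eef_pos"],s["ft_force"],s["ft_torque"])
E
```

```text
clock: 14.05
eef_pos: [0.5169, 0.0558, 0.067]
tool_rot: [0.857, 0.515, 0.001, 0.0]
ft_force: [-5.7, 0.9, 17.4]
grip_width: 0.0003
[0.51694907 0.05582477 0.06701455] [-5.74979123  0.86366569 17.41014435] [0.1235283  1.15772583 0.02764331]
```

It has bottomed out: z stays at 0.0670 while the force rises. Next I lift straight off and move away.

```bash
python3 -m inch '[[0,0,-0.003,0,1],[0,0,-0.01,0,1],[0,0,-0.05,0,1],[0,0,-0.1,0,1],[0.04,-0.02,-0.1,0,1],[0.09,-0.05,-0.1,0,1],[0.14,-0.07,-0.1,0,1],[0.14,-0.07,-0.1,0,1]]'; python3 look.py 9 x; python3 fit.py 9 .067; python3 fit.py 9 .070
```

```text
clock: 15.05
eef_pos: [0.5204, 0.2155, 0.1642]
tool_rot: [0.856, 0.517, 0.0, -0.0]
ft_force: [-0.3, 0.0, -0.3]
grip_width: 0.0
top b 239 240.6 217.7 r 0.048 ang -58.0 
top b 249 210.0 219.0 r 0.0467 ang 64.3 
top b 2432 225.5 227.1 r 0.0011 ang -136.8 
top b 223 226.0 244.9 r 0.0488 ang -175.7 
top r 478 225.2 194.4 r 0.0901 ang 2.7 ('deck', np.float64(0.0932), np.float64(3.9))
top r 247 225.6 213.5 r 0.0374 ang 2.1 ('deck', np.float64(0.0398), np.float64(4.9))
scene b 83 310.9 145.4 r 0.1165 ang 109.9 
scene b 362 326.3 156.9 r 0.1037 ang 72.1 
scene b 272 284.3 160.6 r 0.0491 ang -176.2 
scene b 318 311.7 163.7 r 0.0476 ang 64.6 
scene b 2431 296.4 169.3 r 0.0087 ang -59.8 
scene r 359 332.1 148.5 r 0.1476 ang 83.5 ('deck', np.float64(0.1682), np.float64(89.3))
scene r 188 307.2 176.5 r 0.0468 ang -8.7 ('deck', np.float64(0.034), np.float64(17.8))
scene r 351 321.9 186.9 r 0.1059 ang -6.1 ('deck', np.float64(0.0931), np.float64(3.7))
15.15 [0.52001616 0.21221988 0.16406848] 0.15674889693704108 88.8974468045574 [-0.97660342  0.02538315 -0.44053002]
top 5 [0.516 0.054] rotor yaw 3.64 resid 0.27
scene 4 [0.5186 0.0546] rotor yaw 4.41 resid 1.36
top 5 [0.5158 0.0537] rotor yaw 3.64 resid 0.25
scene 4 [0.5208 0.0519] rotor yaw 4.38 resid 1.36
```

View pics/scene9.png

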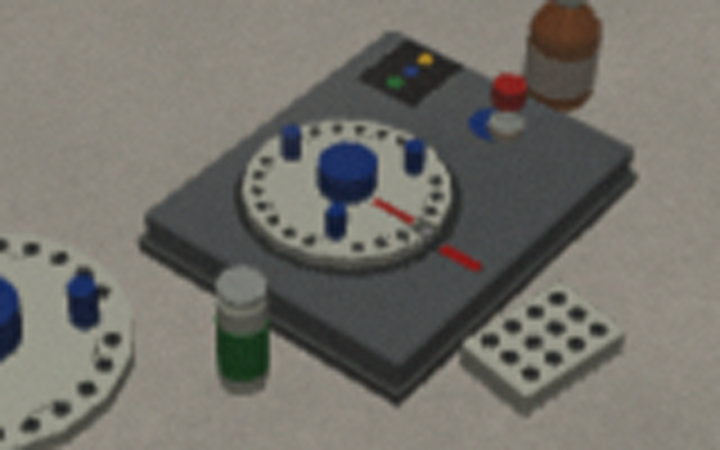

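View pics/top9.png

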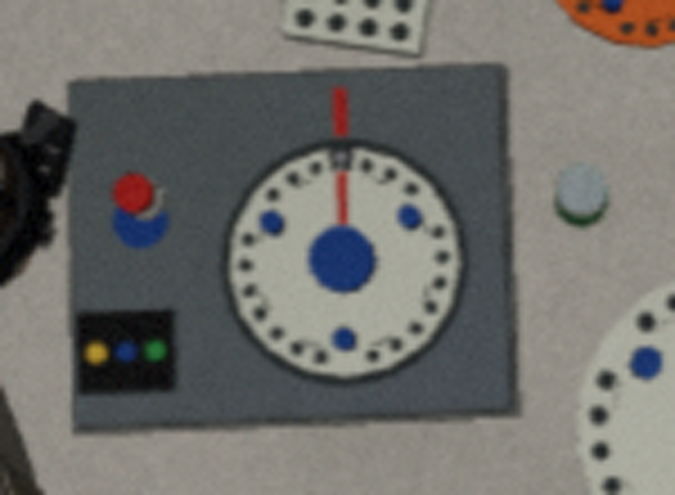

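The pictures show the rotor down on the deck, with its red line at (342,200) in the top crop in line with the deck's line at (341,112). The pin is in the notch and the bystanders have not moved.

```bash
python3 -c "
from workcell import bot
print(bot.job_done())"
```

```text
the job is handed in; nothing more can be done
None
```

The rotor is turned into line with the pin and pressed fully home on the deck. I handed the job in at about 15 s of the 64 s allowed.

- **Turning:** I pushed one finger post about 162° clockwise with the shut fingertips. I stopped twice to look, and a last nudge of about 1.7° brought the notch over the pin.
- **Pressing:** I pressed at the blue cap. The fingertips stopped at z = 0.0670 m, where the cap's top should be when seated. The height held while the vertical force rose from 12 N to 17 N.
- **Last checks:** The top camera puts the rotor's yaw at 3.6° against 3.9° for the deck. The rotor stands visibly lower, and the vial, reagent, tube and block show no movement. The hand is clear.
- **One disagreement:** My scene-camera fit was poor, off by up to 1.9 pixels. I think this is because the cap and the front post merge in that view. It gave 1.4° before pressing and 4.4° after, so I relied on the top view. One cleanly seen post in the scene view agreed before pressing, at about 3.7°.

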